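# Sort salvaged inverter parts into their trays

### The arm

A 7-joint arm with a two-finger parallel gripper is mounted at the origin on a cart in front of the work surface, level with it; the furniture and walls round the work are solid. World frame = base frame: x ahead of the robot, y to its left, z up, the work surface at z = 0. Lengths are in m, angles in rad, forces in N, time in s.
With the tool pointing down it reaches from about 0.425 to 0.825 m from the base axis. Payload 3.6 kg.
Tool frame: the origin (TCP) lies midway between the tips of the shut fingers; the grasp point (between the pads) lies 19 mm behind it (arm.pinch_z is the distance from the TCP to the grasp point, in m); z points along the fingers, y is the line along which they close (so a half turn about z gives the same grasp; the last joint's range is limited). The gripper opens to 85 mm and grips with 20 to 120 N. Pads are 22 mm wide; open, the fingers measure 114 mm over their backs; the gripper's body (76 mm by 85 mm) begins 54 mm behind the grasp point. The pads swing forward as they close: fully open they stand 13 mm farther back than shut.
Start: joints at [1.206, 0.615, -0.013, 1.423, 0.008, 1.103, -0.04], TCP at [0.215, -0.613, 0.231] pointing down, gripper open.
Joint ranges: [-3.12, 3.12], [-0.3, 2.06], [-1.34, 1.32], [0.26, 2.42], [-1.36, 4.5], [0.01, 1.98], [-2.84, 2.84]. Speed limits (rad/s): [2.79, 2.79, 3.14, 3.14, 3.14, 3.14, 3.14].

### API

Orientations are given as a unit quaternion [w, x, y, z].
In Python, from workcell import arm, viewer gives the robot as it stands.
- The arm moves only by the shell command python3 -m crank 'ROWS' [OPENING] [FORCE]. ROWS is text: rows parted by semicolons, each of 6 numbers parted by spaces: the shift along the tool's x, y, z as a fraction of full scale, then the turn, a rotation vector about the tool's x, y, z as a fraction of full scale. In form: dx dy dz rx ry rz; .... A call has exactly 10 rows; each row shifts and turns the commanded pose from where the row before left it, along the tool's axes as they then stand; what a row does not reach is not made up. Full scale, the value 1, is 2.5 cm for a shift and 6 degrees for a turn. A row lasts 1/8 s, in which the tool goes at most 62.5 mm and 10.7 degrees, less where a joint would pass 70% of its speed; a pose out of reach is approached as far as the arm can. A call with a number of a shift or a turn outside -1 to 1 is refused whole. A call with a gripper value outside its range is refused whole. OPENING is the closure, from 0 (fully open) to 1 (shut), set as the call begins (- or left out, the last holds). The fingers move at their own pace and stop on an object; FORCE is the grip in N (left out, the last holds). Time passes only in rows, so rows that do not move let the fingers close, or fill a call up. It gives the time, the measured TCP pose, the force, the opening and the grip force at its end, in the units of the state.
- arm.read_state(): the state, without advancing time (a new reading comes with each control period).
- viewer.get_image(name): name is "scene" or "top" or "wrist"; returns a dict with "pixels" (420x560x3 uint8, red, green, blue), "fov_y" (degrees; the focal length in pixels is half the picture's height over the tangent of half this angle, whatever the lens; pixels are square), "cx", "cy" (the principal point, pixels), "R" (3x3) and "t" (3): a world point X has camera coordinates R X + t. Camera axes: x right, y down, z forward; pixel columns grow to the right and rows downward; lengths in m; the calibration is good to about 2 mm. A picture is of the moment at which its call begins. There is no depth.
- arm.finish_job(): hands the job in; it is judged then, once.
The state is a dict: "t": time; "q": joint angles; "joint_velocities": joint speeds; "effort": joint torques, N m; "tool_pos": TCP position; "ee_rot": TCP orientation; "ft_force": force on the tool from outside, world axes, zero at the start; "moment": the same for the moment, N m; "grip_width": opening from 0.0 (shut) to 1.0 (fully open); "grip_force": force on a finger pad.
Only numpy, scipy, OpenCV 4.12 (cv2) and the standard library are available. Lean on these libraries where they do the work, as an engineer would, in place of code of your own. Each camera call takes 0.05 s, during which the arm holds its last target. There are 200 camera calls.

### The job

Sort the five parts lying on the bench into their trays, one part to a bay: the two capacitors standing upright in the blue tray and the two green terminal plugs, screw heads up, in the yellow tray, in each of these the larger part in the wider bay and the smaller in the narrower; and the loose fuse lying flat in the empty bay of the red tray. Each must rest fully on the floor of its bay; leave the fuse already in the red tray and the screwdriver where they lie.

Things in the scene. Friction and masses are not known exactly. Their poses are not given: they have to be found in the camera images.
- big_capacitor: larger electrolytic capacitor, loose: dark blue upright cylinder with a pale stripe, 35 mm diameter, 58 mm tall, 60 g. Origin: centre of its underside; z along its axis, up.
- small_capacitor: smaller electrolytic capacitor, loose: dark blue upright cylinder with a pale stripe, 30 mm diameter, 45 mm tall, 40 g. Origin: centre of its underside; z along its axis, up.
- long_plug: longer green terminal plug with eight screw heads in a row, loose: 15 (x) x 41 (y) x 15 mm high. Origin: centre of its underside; z up. Grasp across its 15 mm (along x).
- short_plug: shorter green terminal plug with four screw heads in a row, loose: 15 (x) x 20 (y) x 15 mm high. Origin: centre of its underside; z up. Grasp across its 15 mm (along x).
- loose_fuse: white ceramic cartridge fuse with metal end caps, lying loose on the bench outside the trays: 22 (x) x 58 (y, its length) x 22 mm high; it does not roll. Origin: centre of its underside; z up. Grasp across its 22 mm (along x).
- stored_fuse: a like fuse that already lies in one bay of the red tray, lengthwise along the tray's x: 22 (x) x 58 (y, its length) x 22 mm high; loose. Origin: centre of its underside; z up.
- blue_tray: blue capacitor tray: fixed shallow plastic tray, 96 (x) x 129 (y) x 10 mm high, open on top, with a blank white label on its front (-x) face. Walls and divider 3 mm thick, floor 3 mm thick. Origin: centre of its underside, on the bench; z up. One divider runs along x; every bay is 90 mm long in x, centred on x = 0. Wider bay (74 mm wide) centred at y = +24.5 mm, narrower bay (46 mm wide) centred at y = -38.5 mm.
- yellow_tray: yellow terminal-plug tray: fixed shallow plastic tray, 96 (x) x 129 (y) x 10 mm high, open on top, with a blank white label on its front (-x) face. Walls and divider 3 mm thick, floor 3 mm thick. Origin: centre of its underside, on the bench; z up. One divider runs along x; every bay is 90 mm long in x, centred on x = 0. Wider bay (74 mm wide) centred at y = -24.5 mm, narrower bay (46 mm wide) centred at y = +38.5 mm.
- red_tray: red fuse tray: fixed shallow plastic tray, 96 (x) x 129 (y) x 10 mm high, open on top, with a blank white label on its front (-x) face. Walls and divider 3 mm thick, floor 3 mm thick. Origin: centre of its underside, on the bench; z up. One divider runs along x; every bay is 90 mm long in x, centred on x = 0. Two equal bays (60 mm wide) centred at y = +31.5 mm (the stored fuse lies here) and y = -31.5 mm (empty at the start).
- fine_driver: small screwdriver with a green handle lying on the bench at the right of the trays, 18 x 146 (y, its length) x 18 mm, its length pointing away from the robot; a bystander. Origin: centre of its underside; z up.
There are look-alikes about, which are no part of the job. Of the things shaped like the long_plug, the green one is meant.

How it is judged:
By the outcome, as a careful person would: the job done as asked, in the order asked, and still so for the second after the job is handed in, with the robot touching nothing.
It also fails if it takes over 115 s, if anything falls off the work surface, if the arm or the gripper's body presses on something with over 40 N, if the wrist force passes 120 N, or if a joint passes its speed limit or range.

## Working session

There is one attempt and no reset: what is moved stays moved. The work goes in short steps, Python scripts to look and compute and a shell command to move; the robot and the scene stay as the last step left them, time stands still between calls to the robot, and variables do not carry over. Pictures are saved under pics/ and viewed, at most 14 in all, crops included, and the job is handed in when it is done.

```bash
mkdir -p pics; ls; python3 - <<'E'
from workcell import arm, viewer
import cv2,json
s=arm.read_state();print(s, arm.pinch_z)
for n in("scene","top"):
    d=viewer.get_image(n);cv2.imwrite(f"pics/{n}0.png",d["pixels"][:,:,::-1]);print(n,d["fov_y"],d["cx"],d["cy"],d["R"],d["t"])
E
```

```text
pics
{'t': 0.0, 'q': array([ 1.2064898 ,  0.61593505, -0.01263401,  1.42494137,  0.0080871 ,
        1.10340278, -0.04039623]), 'joint_velocities': array([-0.00029159, -0.00031493, -0.00161853,  0.00056253,  0.00105641,
        0.00066291, -0.0005475 ]), 'effort': array([-9.86961390e-05, -4.69203329e+01,  2.59227762e-01, -1.71027356e+01,
        9.95938608e-03,  9.67196625e-03,  1.85879259e-06]), 'tool_pos': array([ 0.21518184, -0.61251568,  0.23011376]), 'ee_rot': array([-1.29814005e-03,  9.85762209e-01,  1.68140204e-01, -2.30433905e-04]), 'ft_force': array([-1.27310042, -0.10973448,  0.51005652]), 'moment': array([ 0.01871726, -0.047353  ,  0.00441074]), 'grip_force': 0.0, 'grip_width': 0.9995581094056017} 0.0187
scene 43.148973246906834 282.07426020292104 214.36767116352542 [[ 0.45936988 -0.88814991 -0.01300169]
 [-0.58929515 -0.29377834 -0.75261246]
 [ 0.66461308  0.35338933 -0.65833536]] [-0.243711    0.32505504  1.11134147]
top 49.705626659892104 275.9596643099266 205.57699654578067 [[ 0.01186355 -0.99991738  0.00494899]
 [-0.99374798 -0.01233955 -0.11096253]
 [ 0.11101443 -0.00360164 -0.99381227]] [-0.01467903  0.52391998  0.96127894]
```

View pics/scene0.png

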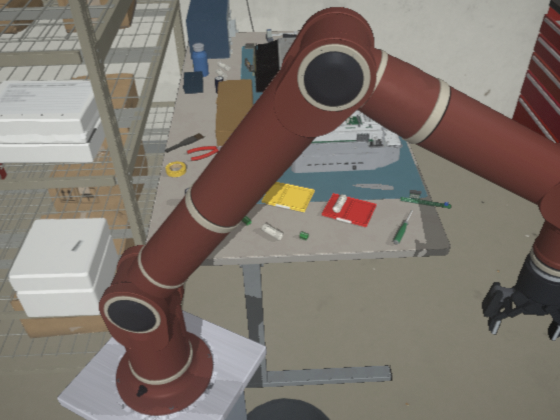

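View pics/top0.png

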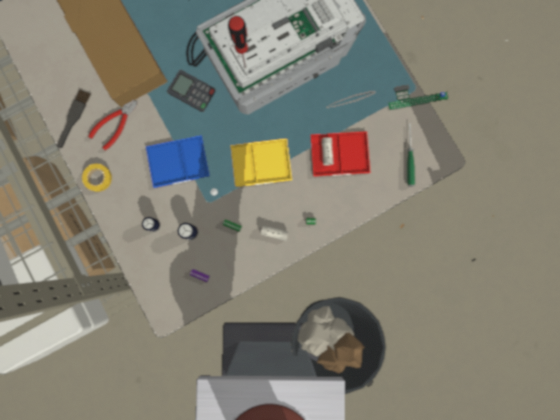

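The scene picture shows the trays around (290,197) and (350,210), mostly hidden by the arm. The top picture shows:
- blue tray (178,162), yellow tray (262,162), red tray (340,153) with the stored fuse at (327,151)
- capacitors at (150,224) and (187,231)
- green long plug (232,226) and a purple look-alike at (200,276)
- short plug (311,221), loose fuse (273,233), driver (410,165)

Next I'll measure from the top view.

```bash
cat > h.py <<'E'
from workcell import arm, viewer
import cv2, numpy as np
from scipy.spatial.transform import Rotation as Ro
def cast(d,uv,z):
    f=d["pixels"].shape[0]/2/np.tan(np.radians(d["fov_y"]/2))
    uv=np.atleast_2d(np.asarray(uv,float)); R=np.array(d["R"]);c=-R.T@np.array(d["t"])
    r=np.c_[(uv[:,0]-d["cx"])/f,(uv[:,1]-d["cy"])/f,np.ones(len(uv))]@R
    return (c+r*((z-c[2])/r[:,2])[:,None])
def blobs(d,lo,hi,z,amin=20,roi=None):
    """HSV mask -> per blob: pixel, world centre, long-axis angle(deg from +x), sizes(mm), on plane z"""
    m=cv2.inRange(cv2.cvtColor(d["pixels"],cv2.COLOR_RGB2HSV),np.array(lo),np.array(hi))
    if roi: k=np.zeros_like(m);k[roi[1]:roi[3],roi[0]:roi[2]]=255;m&=k
    out=[]
    for c in cv2.findContours(m,cv2.RETR_EXTERNAL,cv2.CHAIN_APPROX_NONE)[0]:
        if cv2.contourArea(c)<amin: continue
        w=cast(d,c[:,0,:],z)[:,:2]
        (x,y),(a,b),_=r=cv2.minAreaRect((w*1000).astype(np.float32))
        p=cv2.boxPoints(r);e=max(p[1]-p[0],p[2]-p[1],key=np.linalg.norm)
        out.append((c[:,0].mean(0).round(),np.round([x,y],1),round(np.degrees(np.arctan2(e[1],e[0]))%180,1),np.round(sorted((a,b)),1)))
    return out
def togo(x,y,z=None,ydir=None):
    """shift in tool axes (units of 25 mm) and turn about tool z (units of 6 deg) to put TCP at x,y,z with tool y along world angle ydir"""
    s=arm.read_state();q=s["ee_rot"];R=Ro.from_quat(np.r_[q[1:],q[0]])
    p=s["tool_pos"]; g=np.array([x,y,p[2] if z is None else z])
    M=R.as_matrix();print("t",round(s["t"],2),"tcp",p.round(4),"tilt",M[2].round(3),"ydir",np.degrees(np.arctan2(M[1,1],M[0,1])).round(1))
    print("units",(M.T@(g-p)/.025).round(2))
    if ydir is not None:
        e=np.degrees(np.arctan2(M[1,1],M[0,1]))-ydir; e=(e+90)%180-90; print("turn",(e/6).round(2))
E
python3 - <<'E'
from h import *
d=viewer.get_image("top")
print("blue");[print(b) for b in blobs(d,(100,120,60),(125,255,255),.010,400)]
print("yellow");[print(b) for b in blobs(d,(20,130,80),(35,255,255),.010,400)]
print("red");[print(b) for b in blobs(d,(0,170,90),(6,255,255),.010,400)]
print("green");[print(b) for b in blobs(d,(45,80,30),(90,255,255),.015,20)]
print("purple");[print(b) for b in blobs(d,(125,80,30),(160,255,255),.015,20)]
print("white");[print(b) for b in blobs(d,(0,0,165),(179,60,255),.022,30,(130,180,330,300))]
for n,u in(("capL",(150,224)),("capR",(187,231))): print(n,cast(d,u,.045),cast(d,u,.058))
im=d["pixels"][120:300,130:430,::-1];cv2.imwrite("pics/topcrop.png",cv2.resize(im,None,fx=2.66,fy=2.66,interpolation=cv2.INTER_CUBIC))
E
```

```text
blue
(array([178., 161.]), array([625.3, 214.4]), np.float32(102.2), array([ 97.5, 128.2]))
yellow
(array([ 96., 177.]), array([585.7, 395.1]), np.float32(90.7), array([59., 63.]))
(array([261., 162.]), array([623.8,  27. ]), np.float32(98.0), array([ 96.6, 126.3]))
red
(array([336., 153.]), array([ 647.1, -150.3]), np.float32(94.0), array([ 92.8, 124.1]))
green
(array([232., 225.]), array([481.4,  88.7]), np.float32(68.9), array([11.8, 34.2]))
(array([410., 168.]), array([ 615.3, -308.8]), np.float32(178.8), array([11.2, 70.7]))
(array([418., 100.]), array([ 772.2, -327.7]), np.float32(101.0), array([ 17.2, 135.9]))
(array([221.,  58.]), array([864.7, 122.9]), np.float32(30.8), array([  8.6, 135.8]))
(array([302.,  23.]), array([949.9, -62.9]), np.float32(31.1), array([36.1, 57.5]))
purple
(array([198., 274.]), array([372.5, 156. ]), np.float32(72.5), array([12.2, 38.1]))
white
(array([274., 234.]), array([462.5,  -5.3]), np.float32(77.7), array([16.4, 59.3]))
(array([185., 230.]), array([467.6, 189.8]), np.float32(90.7), array([19.7, 21.8]))
(array([148., 223.]), array([482.5, 270.6]), np.float32(136.5), array([14.2, 15.2]))
capL [[0.47934209 0.26041451 0.045     ]] [[0.47846643 0.25685539 0.058     ]]
capR [[0.46534822 0.18092815 0.045     ]] [[0.46466039 0.17843592 0.058     ]]
```

View pics/topcrop.png

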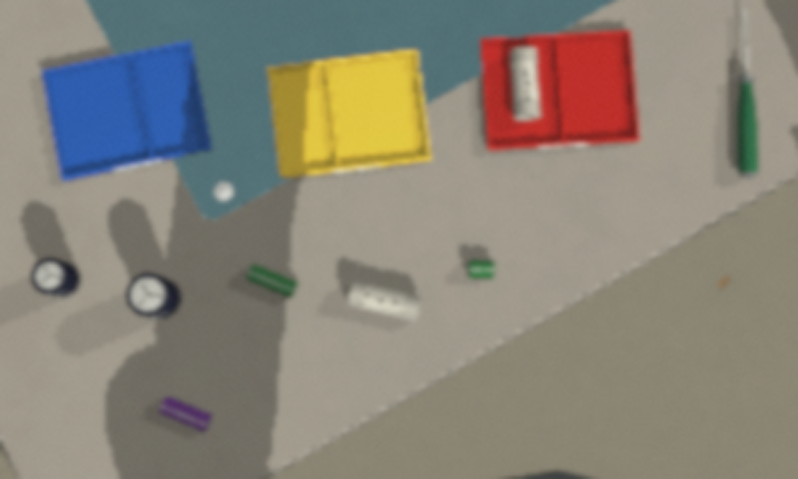

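Candidates, by top-view pixel:
- **Big capacitor:** right one (187,231), with the larger top. The left one (150,224) is the small capacitor.
- **Long plug:** green (232,226). The purple one (200,276) is a look-alike, and so are the driver handle (410,168) and the green strip (418,100).
- **Short plug:** (311,221).
- **Loose fuse:** white (273,234). The one at (327,151) is the stored fuse.

The crop shows the blue tray's wider bay on the left, the yellow's on the right, and the red's empty bay on the right. I'll start with the big capacitor.

```bash
cat >> h.py <<'E'
def plan(n,x,y,z=None,ydir=None):
    """constant row, repeated n times, that brings the TCP to x,y,z / ydir"""
    s=arm.read_state();q=s["ee_rot"];M=Ro.from_quat(np.r_[q[1:],q[0]]).as_matrix();p=s["tool_pos"]
    cur=np.degrees(np.arctan2(M[1,1],M[0,1]));e=0 if ydir is None else (cur-ydir+90)%180-90
    D=M.T@(np.array([x,y,p[2] if z is None else z])-p)
    S=sum(Ro.from_rotvec([0,0,np.radians(e/n*k)]).as_matrix() for k in range(n))
    print("t %.2f"%s["t"],"tcp",p.round(4),"ydir %.1f"%cur,"tilt",M[2,:2].round(3),"| row x",n,":",(np.linalg.solve(S,D)/.025).round(3),"turn %.3f"%(e/6/n))
E
python3 -c "
from h import *
plan(20,.47,-.2,.22); plan(20,.47,-.2,.22,-10)"
```

```text
t 0.15 tcp [ 0.2152 -0.6127  0.2304] ydir -70.6 tilt [-0.    -0.002] | row x 20 : [ 0.754 -0.61   0.022] turn 0.000
t 0.15 tcp [ 0.2152 -0.6127  0.2304] ydir -70.6 tilt [-0.    -0.002] | row x 20 : [ 1.001 -0.179  0.022] turn -0.505
```

```bash

python3 -m crank '1 -.18 .02 0 0 -.5;1 -.18 .02 0 0 -.5;1 -.18 .02 0 0 -.5;1 -.18 .02 0 0 -.5;1 -.18 .02 0 0 -.5;1 -.18 .02 0 0 -.5;1 -.18 .02 0 0 -.5;1 -.18 .02 0 0 -.5;1 -.18 .02 0 0 -.5;1 -.18 .02 0 0 -.5' 0 40
python3 -m crank '1 -.18 .02 0 0 -.5;1 -.18 .02 0 0 -.5;1 -.18 .02 0 0 -.5;1 -.18 .02 0 0 -.5;1 -.18 .02 0 0 -.5;1 -.18 .02 0 0 -.5;1 -.18 .02 0 0 -.5;1 -.18 .02 0 0 -.5;1 -.18 .02 0 0 -.5;1 -.18 .02 0 0 -.5'
python3 -c "
from h import *
plan(10,.44,.05,.22,-10);plan(20,.44,.16,.22,-10)"
```

```text
t: 1.4
tool_pos: [0.3998, -0.4403, 0.2263]
ee_rot: [-0.0, 0.908, 0.419, 0.0]
ft_force: [-0.9, 0.5, -0.3]
grip_width: 1.003
grip_force: 0.0
t: 2.65
tool_pos: [0.4722, -0.1998, 0.2213]
ee_rot: [0.0, 0.769, 0.64, 0.0]
ft_force: [-0.2, -0.1, 0.1]
grip_width: 0.997
grip_force: 0.0
t 2.65 tcp [ 0.4722 -0.1998  0.2213] ydir -10.4 tilt [0. 0.] | row x 10 : [ 0.96  -0.304  0.005] turn -0.007
t 2.65 tcp [ 0.4722 -0.1998  0.2213] ydir -10.4 tilt [0. 0.] | row x 20 : [ 0.697 -0.191  0.003] turn -0.004
```

```bash

python3 -m crank '.96 -.3 0 0 0 0;.96 -.3 0 0 0 0;.96 -.3 0 0 0 0;.96 -.3 0 0 0 0;.96 -.3 0 0 0 0;.96 -.3 0 0 0 0;.96 -.3 0 0 0 0;.96 -.3 0 0 0 0;.96 -.3 0 0 0 0;.96 -.3 0 0 0 0'
python3 - <<'E'
from h import *
d=viewer.get_image("wrist");cv2.imwrite("pics/w1.png",d["pixels"][:,:,::-1])
print(d["fov_y"],d["R"],-np.array(d["R"]).T@d["t"])
import pickle;pickle.dump(d,open("w1.pkl","wb"))
plan(5,.44,.15,.22,-10)
E
```

```text
t: 3.9
tool_pos: [0.4422, 0.0496, 0.2214]
ee_rot: [0.0, 0.769, 0.639, 0.0]
ft_force: [-0.1, -0.6, 0.7]
grip_width: 0.999
grip_force: 0.0
60.75380324430582 [[ 9.83132440e-01 -1.82894701e-01 -3.65735876e-04]
 [-1.73453832e-01 -9.33014432e-01  3.15274226e-01]
 [-5.80032223e-02 -3.09892881e-01 -9.49000542e-01]] [0.45721329 0.13062134 0.36431157]
t 3.95 tcp [0.4416 0.0539 0.2217] ydir -10.2 tilt [0.003 0.   ] | row x 5 : [ 0.755 -0.148  0.016] turn -0.007
```

View pics/w1.png

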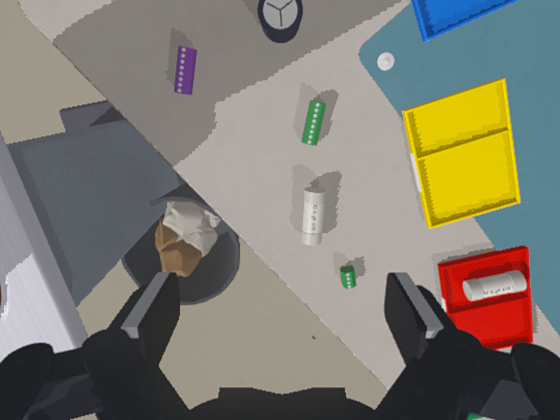

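The wrist picture shows the big capacitor at (281,12), the green long plug at (314,122) with the purple look-alike at (185,70), the loose fuse at (313,215) and the short plug at (348,277). The trays are at right.

```bash

python3 - <<'E'
from h import *
import pickle;d=pickle.load(open("w1.pkl","rb"))
print("yellow");[print(b) for b in blobs(d,(20,130,80),(35,255,255),.010,400)]
print("red");[print(b) for b in blobs(d,(0,150,90),(6,255,255),.010,400)]
print("green");[print(b) for b in blobs(d,(45,80,30),(80,255,255),.013,60)]
print("fuse");[print(b) for b in blobs(d,(0,0,190),(179,40,255),.020,200,(290,170,340,260))]
print("stored");[print(b) for b in blobs(d,(0,0,190),(179,60,255),.020,200,(450,260,530,310))]
E
python3 -m crank '.75 -.15 0 0 0 0;.75 -.15 0 0 0 0;.75 -.15 0 0 0 0;.75 -.15 0 0 0 0;.75 -.15 0 0 0 0;0 0 0 0 0 0;0 0 0 0 0 0;0 0 0 0 0 0;0 0 0 0 0 0;0 0 0 0 0 0'
python3 - <<'E'
from h import *
d=viewer.get_image("wrist");cv2.imwrite("pics/w2.png",d["pixels"][:,:,::-1])
import pickle;pickle.dump(d,open("w2.pkl","wb"))
print("blue");[print(b) for b in blobs(d,(100,120,60),(125,255,255),.010,400)]
print("yellow");[print(b) for b in blobs(d,(20,130,80),(35,255,255),.010,400)]
print("white");[print(b,cast(d,b[0],.045),cast(d,b[0],.058)) for b in blobs(d,(0,0,150),(179,60,255),.058,200)]
E
```

```text
yellow
(array([464., 153.]), array([622.6,  29. ]), np.float32(97.7), array([ 97.8, 129.1]))
red
(array([491., 295.]), array([ 645. , -148.2]), np.float32(94.1), array([ 97.6, 134.4]))
green
(array([348., 277.]), array([492.3, -81.7]), np.float32(89.6), array([14.6, 27. ]))
(array([313., 124.]), array([480.5,  90.7]), np.float32(68.5), array([14.8, 40.3]))
fuse
(array([310., 218.]), array([462. ,  -3.1]), np.float32(77.2), array([15.3, 57. ]))
stored
(array([497., 291.]), array([ 651.5, -124. ]), np.float32(3.3), array([11.2, 58.9]))
t: 5.2
tool_pos: [0.4417, 0.1434, 0.2214]
ee_rot: [0.0, 0.77, 0.638, -0.0]
ft_force: [0.3, -0.1, -0.3]
grip_width: 1.002
grip_force: 0.0
blue
(array([460.,  61.]), array([623.4, 216.6]), np.float32(102.6), array([ 98.6, 128.7]))
yellow
(array([467., 236.]), array([622.5,  29.8]), np.float32(97.6), array([ 97.6, 131.3]))
white
(array([467., 309.]), array([599.3, -18.7]), np.float32(8.0), array([34.3, 48.7])) [[ 0.60516138 -0.02873054  0.045     ]] [[ 0.59912572 -0.01842259  0.058     ]]
(array([ 29., 282.]), array([173.3,  89.2]), np.float32(90.2), array(
[... 186 characters left out ...]
51 0.18254205 0.045     ]] [[0.46576384 0.18424701 0.058     ]]
(array([308., 258.]), array([433.4,  65.7]), np.float32(79.4), array([273.2, 360.9])) [[0.45220098 0.05993632 0.045     ]] [[0.45239384 0.06663377 0.058     ]]
(array([301.,  25.]), array([479.6, 265. ]), np.float32(128.1), array([20.1, 20.3])) [[0.48048594 0.26647906 0.045     ]] [[0.47952704 0.26476612 0.058     ]]
(array([354.,  15.]), array([520.3, 264.4]), np.float32(23.7), array([ 8.2, 45.8])) [[0.52331622 0.26575357 0.045     ]] [[0.52061328 0.26407018 0.058     ]]
(array([131.,  68.]), array([330.7, 272.8]), np.float32(13.2), array([132.6, 317.5])) [[0.33567504 0.26078827 0.045     ]] [[0.34061282 0.25930706 0.058     ]]
```

View pics/w2.png

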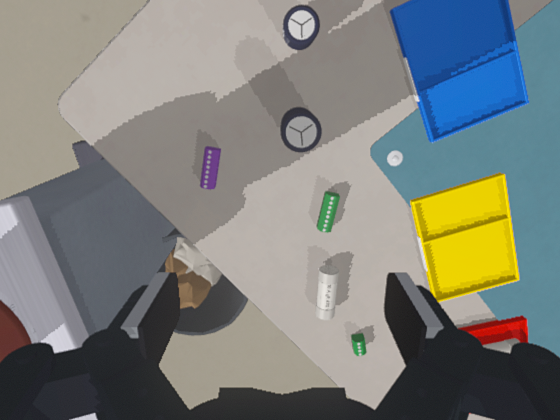

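Both wrist views agree with the top view to about 2 mm, and the tray sizes come out right (about 97 x 129 mm). The picture shows the capacitors at (301,130) and (301,25), the near one being the larger. Next I'll grasp it.

```bash
python3 -c "
from h import *
plan(2,.466,.1845);plan(8,.466,.1845,.018)"
```

```text
t 5.25 tcp [0.4417 0.1436 0.2214] ydir -10.7 tilt [-0.  0.] | row x 2 : [0.895 0.327 0.   ] turn 0.000
t 5.25 tcp [0.4417 0.1436 0.2214] ydir -10.7 tilt [-0.  0.] | row x 8 : [0.224 0.082 1.017] turn 0.000
```

```bash

python3 -m crank '.9 .33 .5 0 0 0;.9 .33 .5 0 0 0;0 0 1 0 0 0;0 0 1 0 0 0;0 0 1 0 0 0;0 0 1 0 0 0;0 0 1 0 0 0;0 0 1 0 0 0;0 0 .75 0 0 0;0 0 .4 0 0 0'
python3 -m crank '0 0 0 0 0 0;0 0 0 0 0 0;0 0 0 0 0 0;0 0 0 0 0 0;0 0 0 0 0 0;0 0 0 0 0 0;0 0 0 0 0 0;0 0 0 0 0 0;0 0 0 0 0 0;0 0 0 0 0 0' 1 40
python3 -c "
from h import *
plan(10,.6187,.2397,.08)"
```

```text
t: 6.5
tool_pos: [0.466, 0.1849, 0.0167]
ee_rot: [-0.0, 0.77, 0.638, -0.001]
ft_force: [0.2, -0.9, 0.7]
grip_width: 1.0
grip_force: 0.0
t: 7.75
tool_pos: [0.4668, 0.1853, 0.0184]
ee_rot: [0.0, 0.77, 0.638, 0.001]
ft_force: [-0.2, -0.4, 5.6]
grip_width: 0.399
grip_force: 39.8
t 7.75 tcp [0.4668 0.1853 0.0184] ydir -10.6 tilt [0.001 0.002] | row x 10 : [ 0.326  0.557 -0.245] turn 0.000
```

```bash

python3 -m crank '0 0 -1 0 0 0;0 0 -1 0 0 0;.466 .796 -1 0 0 0;.466 .796 0 0 0 0;.466 .796 0 0 0 0;.466 .796 0 0 0 0;.466 .796 0 0 0 0;.466 .796 0 0 0 0;.466 .796 0 0 0 0;0 0 0 0 0 0'
python3 -c "
from h import *
plan(1,.6187,.2397,.0214)
d=viewer.get_image('wrist');cv2.imwrite('pics/w3.png',d['pixels'][:,:,::-1])"
```

```text
t: 9.0
tool_pos: [0.6189, 0.2395, 0.092]
ee_rot: [-0.0, 0.77, 0.638, 0.0]
ft_force: [-0.8, -1.0, -0.3]
grip_width: 0.399
grip_force: 39.9
t 9.00 tcp [0.6189 0.2395 0.092 ] ydir -10.7 tilt [0. 0.] | row x 1 : [ 0.007 -0.009  2.823] turn 0.000
```

View pics/w3.png

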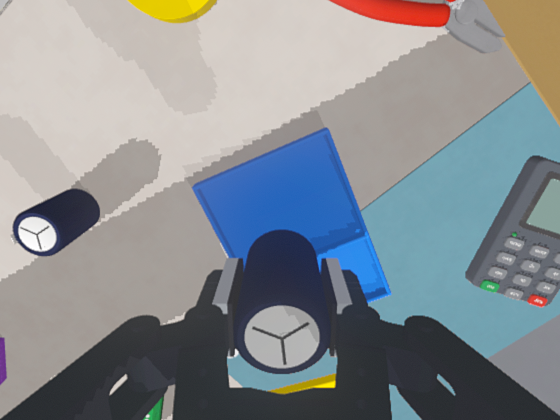

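The picture shows the big capacitor held upright over the blue tray's wide bay (283,337). Now I'll lower and release it, then head for the small one.

```bash

python3 -m crank '0 0 1 0 0 0;0 0 1 0 0 0;0 0 .5 0 0 0;0 0 .2 0 0 0;0 0 .1 0 0 0;0 0 0 0 0 0;0 0 0 0 0 0;0 0 0 0 0 0;0 0 0 0 0 0;0 0 0 0 0 0'
python3 -m crank '0 0 0 0 0 0;0 0 0 0 0 0;0 0 0 0 0 0;0 0 -.5 0 0 0;0 0 -1 0 0 0;0 0 -1 0 0 0;0 0 -1 0 0 0;0 0 -1 0 0 0;0 0 -1 0 0 0;0 0 0 0 0 0' 0
python3 -c "
from h import *
plan(7,.4803,.2664)"
```

```text
t: 10.3
tool_pos: [0.6181, 0.2395, 0.0227]
ee_rot: [0.0, 0.77, 0.638, 0.0]
ft_force: [-0.1, 0.7, -0.0]
grip_width: 0.402
grip_force: 40.0
t: 11.55
tool_pos: [0.6195, 0.2404, 0.1633]
ee_rot: [0.001, 0.77, 0.638, 0.003]
ft_force: [0.6, 0.3, -0.2]
grip_width: 0.999
grip_force: 0.0
t 11.55 tcp [0.6195 0.2404 0.1633] ydir -10.6 tilt [0.004 0.005] | row x 7 : [-0.001 -0.809 -0.004] turn 0.000
```

```bash

python3 -m crank '0 -1 0 0 0 0;0 -1 0 0 0 0;0 -1 0 0 0 0;0 -1 1 0 0 0;0 -1 1 0 0 0;0 -.66 1 0 0 0;0 0 1 0 0 0;0 0 1 0 0 0;0 0 .7 0 0 0;0 0 .3 0 0 0'
python3 -m crank '0 0 0 0 0 0;0 0 0 0 0 0;0 0 0 0 0 0;0 0 0 0 0 0;0 0 0 0 0 0;0 0 0 0 0 0;0 0 0 0 0 0;0 0 0 0 0 0;0 0 0 0 0 0;0 0 0 0 0 0' 1 40
python3 -c "
from h import *
plan(7,.6323,.1782)"
```

```text
t: 12.8
tool_pos: [0.4784, 0.2652, 0.0088]
ee_rot: [-0.0, 0.77, 0.639, -0.001]
ft_force: [-0.9, 0.1, 0.1]
grip_width: 0.998
grip_force: 0.0
t: 14.05
tool_pos: [0.4796, 0.2659, 0.011]
ee_rot: [0.0, 0.77, 0.638, 0.001]
ft_force: [-0.3, -0.3, 6.4]
grip_width: 0.339
grip_force: 39.5
t 14.05 tcp [0.4796 0.2659 0.011 ] ydir -10.6 tilt [0.001 0.001] | row x 7 : [-0.331  0.95   0.001] turn 0.000
```

```bash

python3 -m crank '0 0 -1 0 0 0;0 0 -1 0 0 0;0 0 -1 0 0 0;-.33 .95 -.6 0 0 0;-.33 .95 0 0 0 0;-.33 .95 0 0 0 0;-.33 .95 0 0 0 0;-.33 .95 0 0 0 0;-.33 .95 0 0 0 0;-.33 .95 0 0 0 0'
python3 -m crank '0 0 0 0 0 0;0 0 1 0 0 0;0 0 1 0 0 0;0 0 .9 0 0 0;0 0 0 0 0 0;0 0 0 0 0 0;0 0 0 0 0 0;0 0 0 0 0 0;0 0 0 0 0 0;0 0 0 0 0 0'
python3 -c "
from h import *
plan(1,.6323,.1782,.014)
d=viewer.get_image('wrist');cv2.imwrite('pics/w4.png',d['pixels'][:,:,::-1])"
```

```text
t: 15.3
tool_pos: [0.632, 0.1774, 0.0995]
ee_rot: [-0.0, 0.77, 0.638, -0.001]
ft_force: [-0.1, 0.2, -0.6]
grip_width: 0.339
grip_force: 39.5
t: 16.55
tool_pos: [0.6319, 0.1781, 0.0278]
ee_rot: [0.0, 0.77, 0.638, 0.0]
ft_force: [0.5, 0.1, -0.8]
grip_width: 0.345
grip_force: 39.6
t 16.55 tcp [0.6319 0.1781 0.0278] ydir -10.7 tilt [0. 0.] | row x 1 : [0.009 0.016 0.552] turn 0.000
```

View pics/w4.png

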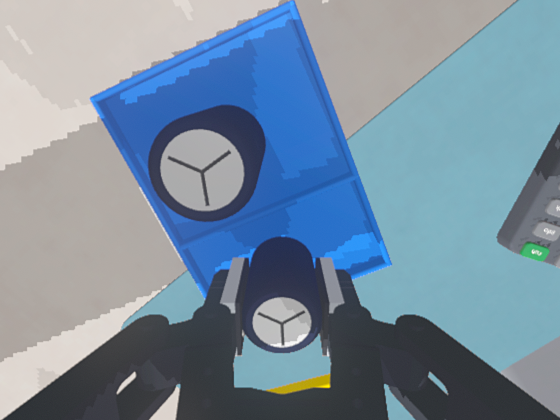

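The big capacitor stands in the wide bay (203,168) and the small one is over the narrow bay (283,320). I'll lower it the rest of the way and release.

```bash

python3 -m crank '0 0 .3 0 0 0;0 0 .2 0 0 0;0 0 0 0 0 0;0 0 0 0 0 0;0 0 0 0 0 0;0 0 0 0 0 0;0 0 0 0 0 0;0 0 0 0 0 0;0 0 0 0 0 0;0 0 0 0 0 0'
python3 -m crank '0 0 0 0 0 0;0 0 0 0 0 0;0 0 0 0 0 0;0 0 -.5 0 0 0;0 0 -1 0 0 0;0 0 -1 0 0 0;0 0 -1 0 0 0;0 0 -1 0 0 0;0 0 0 0 0 0;0 0 0 0 0 0' 0
python3 -c "
from h import *
plan(8,.4805,.0905,None,-21.4)"
```

```text
t: 17.85
tool_pos: [0.6318, 0.1781, 0.0151]
ee_rot: [-0.0, 0.77, 0.638, 0.0]
ft_force: [0.5, -0.3, -0.3]
grip_width: 0.339
grip_force: 39.8
t: 19.1
tool_pos: [0.6313, 0.1778, 0.1272]
ee_rot: [-0.0, 0.77, 0.638, -0.0]
ft_force: [-0.5, -0.8, -0.5]
grip_width: 1.002
grip_force: 0.0
t 19.10 tcp [0.6313 0.1778 0.1272] ydir -10.6 tilt [-0.001 -0.001] | row x 8 : [-0.621 -0.612  0.001] turn 0.224
```

```bash

python3 -m crank '-.62 -.61 0 0 0 .224;-.62 -.61 0 0 0 .224;-.62 -.61 0 0 0 .224;-.62 -.61 0 0 0 .224;-.62 -.61 0 0 0 .224;-.62 -.61 0 0 0 .224;-.62 -.61 .5 0 0 .224;-.62 -.61 .5 0 0 .224;0 0 .5 0 0 0;0 0 0 0 0 0' .45
python3 - <<'E'
from h import *
plan(1,.4805,.0905,.005,-21.4)
d=viewer.get_image('wrist');cv2.imwrite('pics/w5.png',d['pixels'][:,:,::-1])
print("green");[print(b) for b in blobs(d,(45,80,30),(80,255,255),.013,60)]
E
```

```text
t: 20.35
tool_pos: [0.4816, 0.0912, 0.0889]
ee_rot: [-0.001, 0.826, 0.564, -0.001]
ft_force: [0.4, -0.2, 0.7]
grip_width: 0.546
grip_force: 0.0
t 20.35 tcp [0.4816 0.0912 0.0889] ydir -21.4 tilt [-0.    -0.002] | row x 1 : [-0.041 -0.024  3.358] turn 0.007
green
(array([282., 217.]), array([481.7,  91.4]), np.float32(68.2), array([13.8, 43.9]))
```

View pics/w5.png

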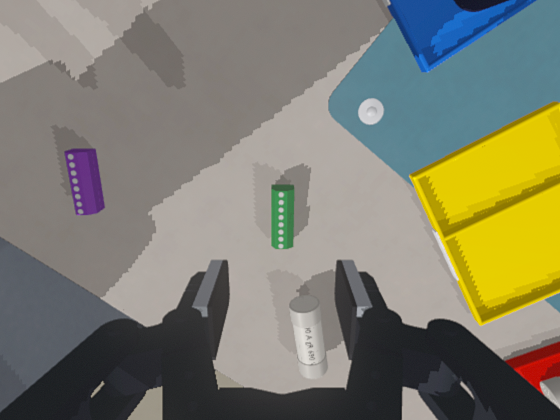

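The green long plug (282,217) is centred between the fingers and aligned with them; the purple one (85,180) is clear. Next I'll descend and grip.

```bash

python3 -m crank '0 0 1 0 0 0;0 0 1 0 0 0;0 0 .8 0 0 0;0 0 .4 0 0 0;0 0 .15 0 0 0;0 0 0 0 0 0;0 0 0 0 0 0;0 0 0 0 0 0;0 0 0 0 0 0;0 0 0 0 0 0'
python3 -m crank '0 0 0 0 0 0;0 0 0 0 0 0;0 0 0 0 0 0;0 0 0 0 0 0;0 0 0 0 0 0;0 0 0 0 0 0;0 0 0 0 0 0;0 0 0 0 0 0;0 0 0 0 0 0;0 0 0 0 0 0' 1 40
python3 -c "
from h import *
plan(8,.6258,.005,None,7.7)"
```

```text
t: 21.65
tool_pos: [0.4816, 0.0909, 0.0065]
ee_rot: [0.0, 0.826, 0.564, 0.0]
ft_force: [0.4, -1.0, 1.3]
grip_width: 0.549
grip_force: 0.0
t: 22.9
tool_pos: [0.4815, 0.091, 0.0065]
ee_rot: [0.0, 0.826, 0.564, 0.0]
ft_force: [-0.9, -0.8, 5.6]
grip_width: 0.153
grip_force: 40.7
t 22.90 tcp [0.4815 0.091  0.0065] ydir -21.4 tilt [0. 0.] | row x 8 : [-0.32   0.786  0.   ] turn -0.606
```

```bash

python3 -m crank '0 0 -1 0 0 0;0 0 -1 0 0 0;-.32 .786 -.5 0 0 -.606;-.32 .786 0 0 0 -.606;-.32 .786 0 0 0 -.606;-.32 .786 0 0 0 -.606;-.32 .786 0 0 0 -.606;-.32 .786 0 0 0 -.606;-.32 .786 0 0 0 -.606;-.32 .786 0 0 0 -.606'
python3 -c "
from h import *
d=viewer.get_image('wrist');cv2.imwrite('pics/w6.png',d['pixels'][:,:,::-1])
plan(1,.6258,.005,.0095,7.7)"
```

```text
t: 24.15
tool_pos: [0.6259, 0.0042, 0.0679]
ee_rot: [-0.0, 0.657, 0.753, -0.0]
ft_force: [0.6, 0.2, 0.4]
grip_width: 0.159
grip_force: 40.0
t 24.20 tcp [0.6291 0.0025 0.0679] ydir 7.7 tilt [-0.001  0.003] | row x 1 : [ 0.118 -0.123  2.336] turn 0.000
```

View pics/w6.png

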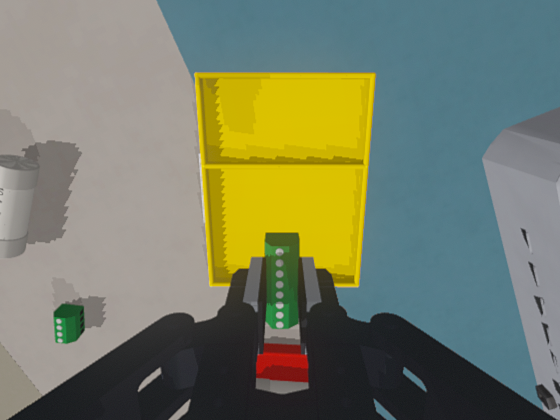

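The long plug is held level, screws up, over the yellow tray's wide bay (282,280). I'll place it and go on to the short plug at about (0.492,-0.082).

```bash

python3 -m crank '0 0 1 0 0 0;0 0 .8 0 0 0;0 0 .3 0 0 0;0 0 .15 0 0 0;0 0 .05 0 0 0;0 0 0 0 0 0;0 0 0 0 0 0;0 0 0 0 0 0;0 0 0 0 0 0;0 0 0 0 0 0'
python3 -c "
from h import *
plan(1,.6258,.005,.0095)"
python3 -m crank '0 0 0 0 0 0;0 0 0 0 0 0;0 0 0 0 0 0;0 0 0 0 0 0;0 0 -.5 0 0 0;0 0 -1 0 0 0;0 0 -1 0 0 0;0 0 -1 0 0 0;0 0 -1 0 0 0;0 0 0 0 0 0' .5
python3 - <<'E'
from h import *
plan(8,.492,-.077,.09,0)
import pickle
for f in("w2.pkl",): [print(b) for b in blobs(pickle.load(open(f,"rb")),(45,80,30),(80,255,255),.013,60)]
E
```

```text
t: 25.45
tool_pos: [0.6257, 0.0049, 0.0114]
ee_rot: [-0.0, 0.658, 0.753, 0.0]
ft_force: [-0.9, 0.1, -0.3]
grip_width: 0.158
grip_force: 40.0
t 25.45 tcp [0.6257 0.0049 0.0114] ydir 7.7 tilt [0. 0.] | row x 1 : [0.004 0.003 0.075] turn 0.000
t: 26.7
tool_pos: [0.6275, 0.0054, 0.1269]
ee_rot: [0.002, 0.658, 0.753, 0.002]
ft_force: [1.0, 0.2, -0.8]
grip_width: 0.501
grip_force: 0.0
t 26.70 tcp [0.6275 0.0054 0.1269] ydir 7.7 tilt [-0.     0.006] | row x 8 : [-0.36  -0.708  0.18 ] turn 0.160
(array([359., 345.]), array([492.2, -80.1]), np.float32(89.3), array([14.4, 30.3]))
(array([328., 213.]), array([480.5,  92.1]), np.float32(68.7), array([15.4, 42.8]))
```

```bash

python3 -m crank '-.38 -.71 .18 0 0 .16;-.38 -.71 .18 0 0 .16;-.38 -.71 .18 0 0 .16;-.38 -.71 .18 0 0 .16;-.38 -.71 .18 0 0 .16;-.38 -.71 .18 0 0 .16;-.38 -.71 .18 0 0 .16;-.38 -.71 .18 0 0 .16;0 0 0 0 0 0;0 0 0 0 0 0' .5
python3 - <<'E'
from h import *
plan(1,.492,-.085,.006,0)
d=viewer.get_image('wrist');cv2.imwrite('pics/w7.png',d['pixels'][:,:,::-1])
print("green");[print(b) for b in blobs(d,(45,80,30),(80,255,255),.015,60)]
E
```

```text
t: 27.95
tool_pos: [0.491, -0.081, 0.088]
ee_rot: [0.0, 0.707, 0.707, 0.001]
ft_force: [0.2, 0.1, -0.2]
grip_width: 0.494
grip_force: 0.0
t 27.95 tcp [ 0.491 -0.081  0.088] ydir 0.1 tilt [0.001 0.001] | row x 1 : [-0.164  0.036  3.278] turn 0.009
green
(array([284., 221.]), array([492.7, -82.1]), np.float32(90.0), array([14.3, 23.5]))
(array([513.,  79.]), array([622.8,   3.7]), np.float32(97.8), array([20.3, 40.5]))
```

View pics/w7.png

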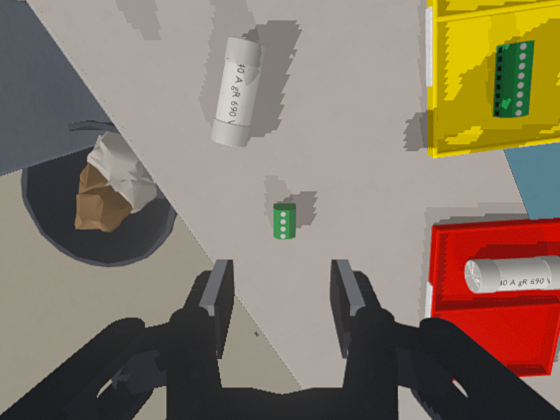

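The long plug lies screws up in the yellow wide bay (513,79). The short plug (284,221) is aligned and the fuse is at (237,92). Next I'll grasp the short plug.

```bash

python3 -m crank '-.12 .06 1 0 0 0;0 0 1 0 0 0;0 0 .8 0 0 0;0 0 .3 0 0 0;0 0 .15 0 0 0;0 0 0 0 0 0;0 0 0 0 0 0;0 0 0 0 0 0;0 0 0 0 0 0;0 0 0 0 0 0'
python3 -m crank '0 0 0 0 0 0;0 0 0 0 0 0;0 0 0 0 0 0;0 0 0 0 0 0;0 0 0 0 0 0;0 0 0 0 0 0;0 0 0 0 0 0;0 0 0 0 0 0;0 0 0 0 0 0;0 0 0 0 0 0' 1 40
python3 -c "
from h import *
plan(8,.6173,.0675,None,7.7)"
```

```text
t: 29.25
tool_pos: [0.4915, -0.0846, 0.0067]
ee_rot: [0.0, 0.707, 0.707, 0.0]
ft_force: [-0.5, -1.2, -0.4]
grip_width: 0.499
grip_force: 0.0
t: 30.5
tool_pos: [0.4915, -0.0845, 0.0067]
ee_rot: [0.0, 0.707, 0.707, 0.0]
ft_force: [-0.1, -0.4, 5.4]
grip_width: 0.158
grip_force: 40.5
t 30.50 tcp [ 0.4915 -0.0845  0.0067] ydir 0.0 tilt [-0.  0.] | row x 8 : [0.722 0.673 0.   ] turn -0.160
```

```bash

python3 -m crank '0 0 -1 0 0 0;0 0 -1 0 0 0;.722 .673 -.5 0 0 -.16;.722 .673 0 0 0 -.16;.722 .673 0 0 0 -.16;.722 .673 0 0 0 -.16;.722 .673 0 0 0 -.16;.722 .673 0 0 0 -.16;.722 .673 0 0 0 -.16;.722 .673 0 0 0 -.16'
python3 -m crank '0 0 1 0 0 0;0 0 .8 0 0 0;0 0 .3 0 0 0;0 0 .15 0 0 0;0 0 .1 0 0 0;0 0 0 0 0 0;0 0 0 0 0 0;0 0 0 0 0 0;0 0 0 0 0 0;0 0 0 0 0 0'
python3 -c "
from h import *
plan(1,.6173,.0675,.0095,7.7)"
```

```text
t: 31.75
tool_pos: [0.6174, 0.0678, 0.0682]
ee_rot: [-0.0, 0.658, 0.753, -0.0]
ft_force: [-0.9, -0.0, -0.4]
grip_width: 0.158
grip_force: 39.9
t: 33.0
tool_pos: [0.6173, 0.0674, 0.0104]
ee_rot: [0.0, 0.658, 0.753, 0.0]
ft_force: [0.6, -0.3, 0.2]
grip_width: 0.153
grip_force: 39.9
t 33.00 tcp [0.6173 0.0674 0.0104] ydir 7.7 tilt [0. 0.] | row x 1 : [0.003 0.001 0.036] turn -0.001
```

```bash

python3 -m crank '0 0 0 0 0 0;0 0 0 0 0 0;0 0 0 0 0 0;0 0 0 0 0 0;0 0 -.5 0 0 0;0 0 -1 0 0 0;0 0 -1 0 0 0;0 0 -1 0 0 0;0 0 -1 0 0 0;0 0 0 0 0 0' .5
python3 -c "
from h import *
plan(9,.462,-.003,.09,-12.7)"
```

```text
t: 34.25
tool_pos: [0.6189, 0.0681, 0.1259]
ee_rot: [0.002, 0.658, 0.753, 0.002]
ft_force: [0.3, 0.6, -0.1]
grip_width: 0.498
grip_force: 0.0
t 34.25 tcp [0.6189 0.0681 0.1259] ydir 7.7 tilt [0.    0.006] | row x 9 : [-0.334 -0.694  0.155] turn 0.378
```

```bash

python3 -m crank '-.33 -.69 .155 0 0 .378;-.33 -.69 .155 0 0 .378;-.33 -.69 .155 0 0 .378;-.33 -.69 .155 0 0 .378;-.33 -.69 .155 0 0 .378;-.33 -.69 .155 0 0 .378;-.33 -.69 .155 0 0 .378;-.33 -.69 .155 0 0 .378;-.33 -.69 .155 0 0 .378;0 0 0 0 0 0' .35
python3 - <<'E'
from h import *
plan(1,.462,-.003,.010,-12.7)
d=viewer.get_image('wrist');cv2.imwrite('pics/w8.png',d['pixels'][:,:,::-1])
print("fuse");[print(b) for b in blobs(d,(0,0,175),(179,40,255),.020,200,(220,130,350,310))]
print("green");[print(b) for b in blobs(d,(45,80,30),(80,255,255),.018,60)]
print("red");[print(b) for b in blobs(d,(0,150,90),(6,255,255),.010,400)]
E
```

```text
t: 35.5
tool_pos: [0.4591, -0.0033, 0.0874]
ee_rot: [-0.001, 0.781, 0.625, -0.002]
ft_force: [1.9, 0.3, 0.7]
grip_width: 0.653
grip_force: 0.0
t 35.50 tcp [ 0.4591 -0.0033  0.0874] ydir -12.7 tilt [-0.002 -0.003] | row x 1 : [0.04  0.119 3.096] turn -0.000
fuse
(array([287., 222.]), array([463. ,  -3.3]), np.float32(77.0), array([15.4, 58.5]))
green
(array([543., 149.]), array([620.5,   5.9]), np.float32(97.8), array([20.2, 44.3]))
(array([530.,  46.]), array([612.3,  67.3]), np.float32(97.7), array([20.3, 20.6]))
red
(array([534., 326.]), array([ 614.5, -141.9]), np.float32(91.0), array([ 46.1, 122.5]))
```

View pics/w8.png

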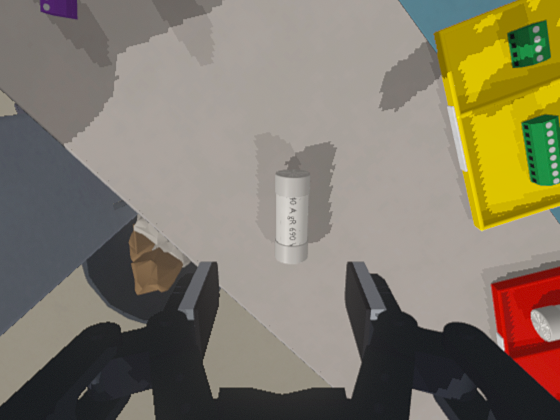

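Both plugs are in their bays, (530,46) and (543,149). The fuse is centred at (291,217), slightly right of the fingers' midline, so I'll shift about 5 mm along tool y and then grip it.

```bash

python3 -m crank '.02 .2 1 0 0 0;0 0 1 0 0 0;0 0 .8 0 0 0;0 0 .3 0 0 0;0 0 .12 0 0 0;0 0 0 0 0 0;0 0 0 0 0 0;0 0 0 0 0 0;0 0 0 0 0 0;0 0 0 0 0 0'
python3 -m crank '0 0 0 0 0 0;0 0 0 0 0 0;0 0 0 0 0 0;0 0 0 0 0 0;0 0 0 0 0 0;0 0 0 0 0 0;0 0 0 0 0 0;0 0 0 0 0 0;0 0 0 0 0 0;0 0 0 0 0 0' 1 40
python3 -c "
from h import *
plan(17,.6482,-.1804,None,-86);print(arm.read_state()['q'].round(2))"
```

```text
t: 36.8
tool_pos: [0.4661, -0.0034, 0.0076]
ee_rot: [0.0, 0.781, 0.624, 0.0]
ft_force: [0.1, -1.1, -0.4]
grip_width: 0.651
grip_force: 0.0
t: 38.05
tool_pos: [0.4662, -0.0033, 0.0076]
ee_rot: [0.0, 0.781, 0.624, 0.0]
ft_force: [0.0, 0.1, 5.7]
grip_width: 0.236
grip_force: 39.8
t 38.05 tcp [ 0.4662 -0.0033  0.0076] ydir -12.7 tilt [0. 0.] | row x 17 : [0.033 0.639 0.   ] turn 0.718
[ 0.12  0.73 -0.24  2.14  0.51  0.33 -0.77]
```

```bash

python3 -m crank '0 0 -1 0 0 0;0 0 -1 0 0 0;0 0 -1 0 0 0;.03 .64 0 0 0 .718;.03 .64 0 0 0 .718;.03 .64 0 0 0 .718;.03 .64 0 0 0 .718;.03 .64 0 0 0 .718;.03 .64 0 0 0 .718;.03 .64 0 0 0 .718'
python3 -m crank '.03 .64 0 0 0 .718;.03 .64 0 0 0 .718;.03 .64 0 0 0 .718;.03 .64 0 0 0 .718;.03 .64 0 0 0 .718;.03 .64 0 0 0 .718;.03 .64 0 0 0 .718;.03 .64 0 0 0 .718;.03 .64 0 0 0 .718;.03 .64 0 0 0 .718'
python3 - <<'E'
from h import *
plan(1,.6482,-.1804,.0106,-86)
d=viewer.get_image('wrist');cv2.imwrite('pics/w9.png',d['pixels'][:,:,::-1])
import pickle;pickle.dump(d,open("w9.pkl","wb"))
print("red");[print(b) for b in blobs(d,(0,150,90),(6,255,255),.010,400)]
E
```

```text
t: 39.3
tool_pos: [0.5677, -0.0468, 0.0815]
ee_rot: [-0.001, 0.917, 0.399, -0.001]
ft_force: [0.0, -0.6, -0.8]
grip_width: 0.24
grip_force: 39.2
t: 40.55
tool_pos: [0.6475, -0.1825, 0.0824]
ee_rot: [-0.0, 0.999, 0.033, -0.0]
ft_force: [0.2, 0.6, -0.0]
grip_width: 0.237
grip_force: 39.2
t 40.55 tcp [ 0.6475 -0.1825  0.0824] ydir -86.2 tilt [-0. -0.] | row x 1 : [ 0.032 -0.083  2.874] turn -0.040
red
(array([238., 206.]), array([ 647.7, -150.7]), np.float32(94.2), array([ 96. , 128.3]))
```

View pics/w9.png

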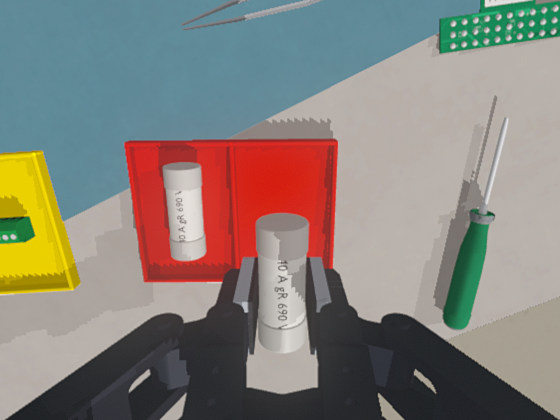

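The fuse is held level over the red tray's empty bay (282,280), and the tray now measures 96 x 128 mm centred at (0.648,-0.151). I'll lower it, release narrowly and retreat.

```bash

python3 -m crank '.07 0 1 0 0 0;0 0 1 0 0 0;0 0 .5 0 0 0;0 0 .2 0 0 0;0 0 .12 0 0 0;0 0 0 0 0 0;0 0 0 0 0 0;0 0 0 0 0 0;0 0 0 0 0 0;0 0 0 0 0 0'
python3 -c "
from h import *
plan(1,.650,-.182,.0106)"
python3 -m crank '0 0 0 0 0 0;0 0 0 0 0 0;0 0 0 0 0 0;0 0 0 0 0 0;0 0 -.3 0 0 0;0 0 -1 0 0 0;0 0 -1 0 0 0;0 0 -1 0 0 0;0 0 -1 0 0 0;0 0 -1 0 0 0' .68
python3 -m crank '0 0 -1 0 0 0;-1 0 -1 0 0 0;-1 0 0 0 0 0;-1 0 0 0 0 0;-1 0 0 0 0 0;-1 0 0 0 0 0;-1 0 0 0 0 0;0 0 0 0 0 0;0 0 0 0 0 0;0 0 0 0 0 0' 0
python3 - <<'E'
from h import *
for n in("wrist","top"):
    d=viewer.get_image(n);im=d["pixels"][:,:,::-1]
    if n=="top": im=cv2.resize(im[100:300,130:430],None,fx=2.66,fy=2.66,interpolation=cv2.INTER_CUBIC)
    cv2.imwrite(f'pics/end_{n}.png',im)
E
```

```text
t: 41.85
tool_pos: [0.6491, -0.1814, 0.012]
ee_rot: [-0.0, 0.999, 0.035, 0.0]
ft_force: [0.8, 0.1, -0.1]
grip_width: 0.241
grip_force: 39.2
t 41.85 tcp [ 0.6491 -0.1814  0.012 ] ydir -86.0 tilt [ 0. -0.] | row x 1 : [0.032 0.027 0.057] turn 0.000
t: 43.1
tool_pos: [0.6491, -0.1814, 0.146]
ee_rot: [0.0, 0.999, 0.035, 0.0]
ft_force: [-0.2, -0.4, 0.1]
grip_width: 0.32
grip_force: 0.0
t: 44.35
tool_pos: [0.5007, -0.1916, 0.1946]
ee_rot: [-0.0, 0.999, 0.036, 0.001]
ft_force: [-0.1, 0.5, 0.9]
grip_width: 0.998
grip_force: 0.0
```

View pics/end_wrist.png

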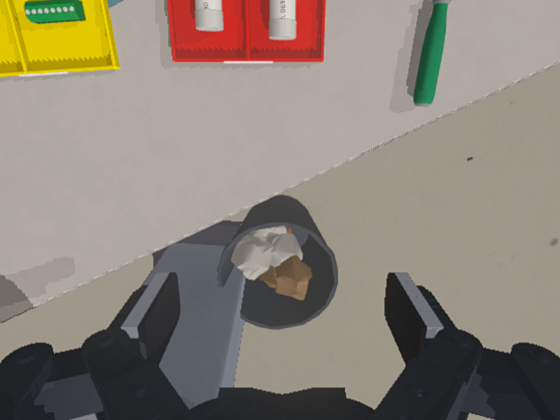

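View pics/end_top.png

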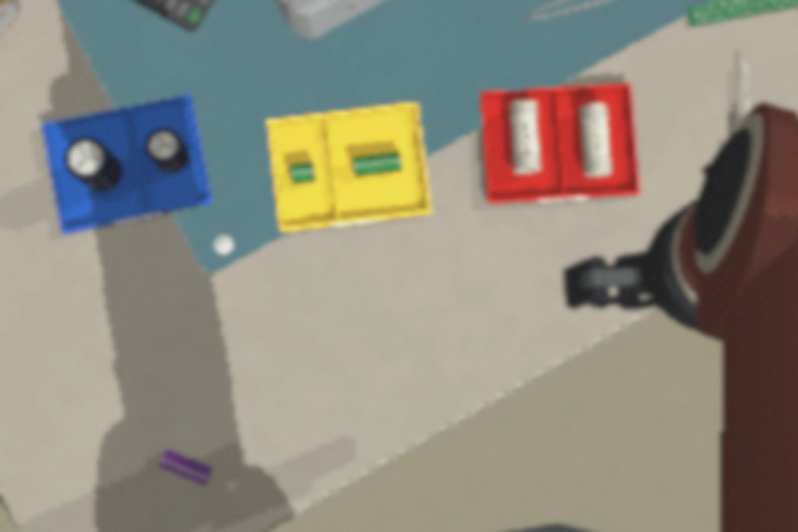

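The top view shows both capacitors upright in the blue tray (88,158) and (163,147), both plugs in the yellow tray (301,172) and (377,162), and the fuse flat in the red tray (595,140). The stored fuse (525,135) and the driver have not moved, and the gripper is clear of everything. I'm handing the job in.

```bash
python3 -c "
from workcell import arm
print(arm.finish_job())"
```

```text
the job is handed in; nothing more can be done
None
```

All five parts are in their bays as asked and the job is handed in at about 44 s of the 115 s allowed; the stored fuse and the screwdriver were left where they lay, and no verdict came back.

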